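# Lay the brass inlay down along its curved groove

### The job

The near band of brass inlay on the black panel is unfinished: its left-hand slip is laid, but the six after it are only tucked in at their left ends and their right ends stand up. With closed fingertips stroke lightly along the curve from the laid slip to the right-hand end, so that the slips go down in turn and all lie flush, then take your hand away. Do not grip or lift anything, do not lever a slip up, do not shift the panel, and leave the things on and around it alone.

Things in the scene. Friction and masses are not known exactly. Their poses are not given: they have to be found in the camera images.
- panel: black lacquered panel, 190 (x) x 290 (y) x 18 mm, loose and flat on the table, about 0.9 kg; origin: centre of its underside, z up. In its top are two curved bands of seven brass slips each, bowed outwards like a lens. The band on its +x side is finished. In the near band (-x side) the slip at the +y end is laid; slip1 to slip6, counted from there towards -y, stand up.
- seam0 (a point): on the centre line of the near band (an arc of 300 mm radius, bulging towards the panel's -x side, groove 11 mm wide), level with the panel's top face (18 mm above the table), at the seam between the slip already laid (34 mm long, towards +y) and slip1: the tucked end of slip1
- seam1 (a point): the same at the seam between slip1 (its free end) and slip2 (its tucked end), 35 mm along the band from seam0
- seam2 (a point): the same at the seam between slip2 (its free end) and slip3 (its tucked end), 35 mm along the band from seam1
- seam3 (a point): the same at the seam between slip3 (its free end) and slip4 (its tucked end), 35 mm along the band from seam2
- seam4 (a point): the same at the seam between slip4 (its free end) and slip5 (its tucked end), 35 mm along the band from seam3
- seam5 (a point): the same at the seam between slip5 (its free end) and slip6 (its tucked end), 35 mm along the band from seam4
- seam6 (a point): the same at the free end of slip6, the last one, at the -y end of the band
- slip1 (a joint): angle (rad) of slip1, brass, 34 x 10 x 4.4 mm, hinged at the foot of its tucked end (seam0): 0 is flush (top 0.2 mm above the panel's); 0.2 stands 7 mm proud at the free end (seam1); starts at 0.15 to 0.25. Tacky bedding holds it where it is left: turning takes 0.015 N m (0.5 N at the free end, more nearer the tucked end). Pushed against its raised end it tips up
- slip2 (a joint): angle of slip2, like slip1: tucked end at seam1, free end at seam2
- slip3 (a joint): angle of slip3, like slip1: tucked end at seam2, free end at seam3
- slip4 (a joint): angle of slip4, like slip1: tucked end at seam3, free end at seam4
- slip5 (a joint): angle of slip5, like slip1: tucked end at seam4, free end at seam5
- slip6 (a joint): angle of slip6, like slip1: tucked end at seam5, free end at seam6
- sanding_block: grey sanding block, 48 x 74 x 28 mm, lying loose on the panel between the two bands, not to be disturbed; origin: centre of its underside
- spatula: wooden spatula, 150 x 38 x 10 mm, on the table in front of the panel, not to be disturbed; origin: centre of its underside
- brush: flat brush, 214 x 34 x 11 mm, on the table at the panel's +y end, not to be disturbed; origin: centre of its underside
- tape_roll: roll of masking tape lying flat, 104 mm across, 25 mm high, on the table at the panel's -y end, not to be disturbed; origin: centre of its underside
- sample_tile: lacquer sample tile, 95 x 60 x 9 mm, on the table beyond the panel, not to be disturbed; origin: centre of its underside
- ochre_jar: screw jar, 42 mm across, 54 mm high, on the table beyond the panel, not to be disturbed; origin: centre of its underside
- spare_slip0: spare brass slip, 34 x 10 x 4.4 mm, lying on the table in front of the panel, not to be used; origin: foot of one end
- spare_slip1: second spare brass slip, like the first

How it is judged:
At the end, for the whole second after the job is handed in: All six slips of the near band are flush: each within 0.045 rad (1.5 mm at its free end). The panel lies flat within 15 mm of where it was, and every loose thing on or round it is within 20 mm of where it was (value of joint each of slip1, slip2, slip3, slip4, slip5, slip6 below 0.045 rad and distance of panel from where it was at the start of the episode below 0.015 m and angle between panel's own z axis and vertical below 0.02 rad and linear speed of panel below 0.01 m/s and distance of each of sanding_block, spatula, brush, tape_roll, sample_tile, ochre_jar, spare_slip0, spare_slip1 from where it was at the start of the episode below 0.02 m); the robot touches nothing.
It fails at once if a slip is laid while the one two before it still stands up (out of turn) ((value of joint slip3 below 0.045 rad and value of joint slip1 above 0.09 rad) or (value of joint slip4 below 0.045 rad and value of joint slip2 above 0.09 rad) or (value of joint slip5 below 0.045 rad and value of joint slip3 above 0.09 rad) or (value of joint slip6 below 0.045 rad and value of joint slip4 above 0.09 rad)).
It fails at once if a slip is levered up out of the groove (value of joint any of slip1, slip2, slip3, slip4, slip5, slip6 above 0.5 rad).
It fails at once if the panel or its inlay is pressed hard (over 40 N) (contact force between the fingers and panel above 40 N).
It fails at once if the panel is lifted, tipped or pushed away (height (world z) of panel above 0.01 m or angle between panel's own z axis and vertical above 0.06 rad or distance of panel from where it was at the start of the episode above 0.025 m).
It fails at once if a thing on or round the panel is lifted or disturbed (distance of any of sanding_block, spatula, brush, tape_roll, sample_tile, ochre_jar, spare_slip0, spare_slip1 from where it was at the start of the episode above 0.03 m).
It also fails if it takes over 64 s, if anything falls off the work surface, if the arm or the gripper's body presses on something with over 40 N, if the wrist force passes 120 N, or if a joint passes its speed limit or range.

### The arm

A 7-joint arm with a two-finger parallel gripper is mounted at the origin on a cart in front of the work surface, level with it; the furniture and walls round the work are solid. World frame = base frame: x ahead of the robot, y to its left, z up, the work surface at z = 0. Lengths are in m, angles in rad, forces in N, time in s.
With the tool pointing down it reaches from about 0.4 to 0.9 m from the base axis. Payload 5.6 kg.
Tool frame: the origin (TCP) lies midway between the tips of the shut fingers; the grasp point (between the pads) lies 19 mm behind it; y points along the fingers, z is the direction in which the jaws open and shut, and the axes are right-handed (so a half turn about y gives the same grasp; the last joint's range is limited). The gripper opens to 92 mm and grips with 3 to 60 N. Pads are 20 mm wide; open, the fingers measure 128 mm over their backs; the gripper's body (75 mm by 189 mm) begins 69 mm behind the grasp point.
Start: joints at [1.206, 0.468, -0.012, 1.603, 0.006, 1.071, -0.056], TCP at [0.206, -0.617, 0.215] pointing down, gripper open.
Joint ranges: [-2.53, 2.53], [-0.31, 2.02], [-1.57, 1.55], [0.28, 2.44], [-1.29, 4.43], [0.15, 1.84], [-2.92, 2.92]. Speed limits (rad/s): [2.57, 2.57, 3.14, 3.14, 3.14, 3.14, 3.14].

### API

Orientations are given as a 3x3 rotation matrix whose columns are the frame's x, y, z axes.
In Python, from station import env, effector, solver, viewer, workorder, search_frame, tip_of gives the robot as it stands. Calls block until the motion is done:
- env.reach(position, orientation): joint-space move of the TCP to a pose.
- env.movel(position, frame=None, rate=0.15): straight line of the TCP; frame=None keeps the orientation; rate is the mean speed in m/s.
- env.goto_joints(angles): joint-space move.
- effector.release() and effector.grasp(squeeze=None): open the fingers fully, or close them until they stop; squeeze is the grip in N (None keeps the last).
- env.pause(seconds).
- solver.inverse_kinematics(position, orientation): joint angles nearest the present ones, or None.
- env.sense(): the state.
- viewer.read_camera(name): name is "side" or "top"; returns (picture, depth): 400x640x3 uint8, red, green, blue; 400x640 float32, m along the optical axis (not along the pixel's ray), 0 where there is no reading.
- viewer.camera_info(name): a dict with "intrinsics" (3x3 intrinsics, pixels), "eye" and "rotation" of the camera in the world. Camera axes: x right, y up, looking along -z (the intrinsics and any distortion apply to the point x, -y, -z); pixel columns grow to the right and rows downward; lengths in m; the calibration is good to about 2 mm. A picture is of the moment at which its call begins. camera_info takes no time and is no camera call.
A pose or a line that the arm cannot do raises env.PlanningError and nothing moves.
- workorder.finish_job(): hands the job in, once; it reports no verdict.
Trained networks look in the newest picture that a camera, given by its name, has taken for a name from the list of things; names that differ only in an ending like _2 or _b are one class to them, and where a whole thing is asked for, a point or a joint stands for the part that bears it (a point fixed in the world has none). Each returns a list of dicts, best first, with "score" (0 to 1); they miss things now and then, are a little off and sometimes report something else, mostly with a low value. They report only what shows in the picture. A call takes as long as a camera call.
- search_frame(camera, name): "at" ([x, y, z] in m, in world coordinates, good to about 4 mm: the middle of the surface that is visible of it).
- tip_of(camera, name): "at" ([x, y, z] in m, in world coordinates, good to about 4 mm: a listed point, or the origin of a listed thing).
The state is a dict: "t": time; "joint_positions": joint angles; "joint_velocities": joint speeds; "tau": joint torques, N m; "ee_pos": TCP position; "tcp_rot": TCP orientation; "wrist_force": force on the tool from outside, world axes, zero at the start; "moment": the same for the moment, N m; "gripper_width": finger opening in m.
Only numpy, scipy, OpenCV 4.12 (cv2) and the standard library are available. Lean on these libraries where they do the work, as an engineer would, in place of code of your own. Each camera call takes 0.05 s, during which the arm holds its last target. There are 200 camera calls.

## Working session

There is one attempt and no reset: what is moved stays moved. The work goes in short steps, each a Python script; the robot and the scene stay as the last script left them, time stands still between calls to the robot, and variables do not carry over. Pictures are saved under pics/ and viewed, about 8 in all and at most 12, crops included, and the job is handed in when it is done.

```bash
ls; mkdir -p pics; cat > h.py <<'E'
import numpy as np, cv2
from station import env, effector, solver, viewer, workorder, search_frame, tip_of
def shot(cam,name=None,crop=None,scale=1):
    p,d=viewer.read_camera(cam)
    if name:
        q=p[:,:,::-1]
        if crop: r0,r1,c0,c1=crop; q=q[r0:r1,c0:c1]
        cv2.imwrite(f'pics/{name}.png',cv2.resize(q,None,fx=scale,fy=scale,interpolation=cv2.INTER_CUBIC))
    return p,d
def cloud(cam,d):
    i=viewer.camera_info(cam);K=np.array(i['intrinsics'])
    v,u=np.mgrid[:d.shape[0],:d.shape[1]]
    pc=np.stack([(u-K[0,2])/K[0,0]*d,-(v-K[1,2])/K[1,1]*d,-d],-1)
    return pc@np.array(i['rotation']).T+np.array(i['eye'])
E
python3 - <<'E'
from h import *
np.set_printoptions(precision=4,suppress=True)
for c in('top','side'):
    i=viewer.camera_info(c); print(c,i)
    shot(c,c+'0')
    for n in ['panel','sanding_block']+['seam%d'%k for k in range(7)]:
        print(n,[(np.round(r['at'],4),round(r['score'],2)) for r in tip_of(c,n)][:2])
s=env.sense();print(s)
E
```

```text
pics
top {'intrinsics': array([[427.9878,   0.    , 319.8552],
       [  0.    , 427.9878, 194.1921],
       [  0.    ,   0.    ,   1.    ]]), 'eye': array([0.4196, 0.045 , 0.9513]), 'rotation': array([[ 0.0283,  0.9836, -0.1783],
       [-0.9996,  0.026 , -0.0148],
       [-0.0099,  0.1786,  0.9839]])}
panel [(array([ 0.5509, -0.0359,  0.0038]), 0.74), (array([ 0.506 , -0.0985,  0.0176]), 0.18)]
sanding_block [(array([ 0.574 , -0.0617,  0.0179]), 0.93)]
seam0 [(array([ 0.5398, -0.1636,  0.0172]), 0.94), (array([0.4799, 0.036 , 0.0168]), 0.93)]
seam1 [(array([ 0.5398, -0.1636,  0.0172]), 0.94), (array([0.4799, 0.036 , 0.0168]), 0.93)]
seam2 [(array([ 0.5398, -0.1636,  0.0172]), 0.94), (array([0.4799, 0.036 , 0.0168]), 0.93)]
seam3 [(array([ 0.5398, -0.1636,  0.0172]), 0.94), (array([0.4799, 0.036 , 0.0168]), 0.93)]
seam4 [(array([ 0.5398, -0.1636,  0.0172]), 0.94), (array([0.4799, 0.036 , 0.0168]), 0.93)]
seam5 [(array([ 0.5398, -0.1636,  0.0172]), 0.94), (array([0.4799, 0.036 , 0.0168]), 0.93)]
seam6 [(array([ 0.5398, -0.1636,  0.0172]), 0.94), (array([0.4799, 0.036 , 0.0168]), 0.93
[... 948 characters left out ...]
,  0.0197]), 0.82)]
seam6 [(array([0.4831, 0.0004, 0.019 ]), 0.93), (array([ 0.4941, -0.0674,  0.0197]), 0.82)]
{'t': 1.0, 'joint_positions': array([ 1.206 ,  0.4675, -0.0116,  1.6027,  0.006 ,  1.0714, -0.0563]), 'joint_velocities': array([ 0.0002, -0.0016,  0.0003, -0.0004, -0.0004, -0.0004,  0.0006]), 'tau': array([ -0.0004, -52.0425,  -0.0127, -24.4059,  -0.0566,   0.0112,
         0.    ]), 'ee_pos': array([ 0.2055, -0.6166,  0.2146]), 'tcp_rot': array([[-0.9487, -0.    ,  0.3163],
       [-0.3163, -0.    , -0.9487],
       [ 0.    , -1.    ,  0.    ]]), 'wrist_force': array([ 0.4579, -0.7674,  0.0367]), 'moment': array([-0.0417, -0.0055, -0.0316]), 'gripper_width': 0.09226147491568445}
```

```bash
python3 - <<'E'
from h import *
np.set_printoptions(precision=4,suppress=True)
p,d=shot('top','topcrop',(70,280,230,480),3)
n='seam0'
for c in('top','side'):
    print(c)
    for r in tip_of(c,n): print(np.round(r['at'],4),round(r['score'],2))
E
```

```text
top
[0.4762 0.0367 0.0197] 0.86
[ 0.4808 -0.034   0.0149] 0.83
[ 0.5182 -0.1337  0.0206] 0.83
[ 0.5045 -0.0991  0.0187] 0.66
[ 0.489  -0.0641  0.0129] 0.65
[ 0.4796 -0.0046  0.0197] 0.64
[ 0.5389 -0.1651  0.0196] 0.6
side
[0.4831 0.0004 0.019 ] 0.93
[ 0.4941 -0.0674  0.0197] 0.82
[ 0.5174 -0.1325  0.016 ] 0.74
[ 0.4858 -0.0294  0.0137] 0.73
[ 0.5027 -0.1055  0.018 ] 0.72
[0.484  0.0375 0.0134] 0.65
[ 0.5384 -0.16    0.0227] 0.64
```

View pics/top0.png

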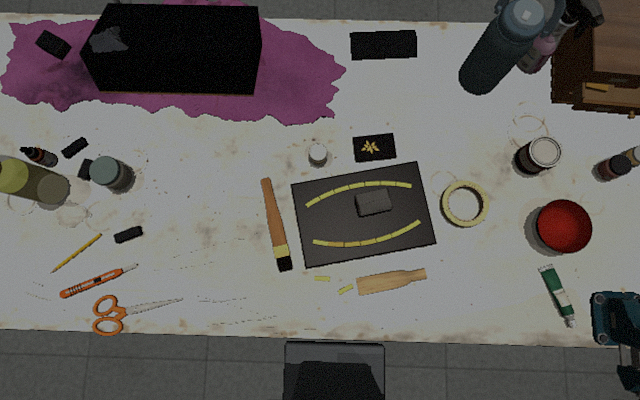

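View pics/topcrop.png

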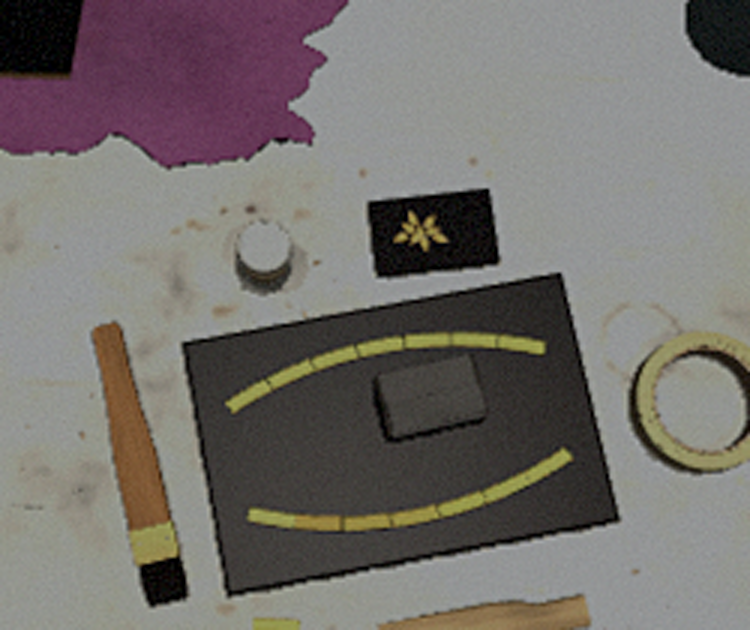

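Top view: panel turned about 10°. The near band runs from crop px (250,515) to (570,455), and the block is well inside it. Next I fit the 300 mm arc to the brass pixels and seam detections.

```bash
cat > fit.py <<'E'
from h import *
from scipy.optimize import least_squares
np.set_printoptions(precision=4,suppress=True)
R=.3
def band(cam):
    p,d=viewer.read_camera(cam); i=viewer.camera_info(cam);K=i['intrinsics']
    v,u=np.mgrid[:400,:640]
    ray=np.stack([(u-K[0,2])/K[0,0],-(v-K[1,2])/K[1,1],-np.ones(u.shape)],-1)@i['rotation'].T
    z0=.0185 if cam=='side' else .02
    P=i['eye']+ray*((z0-i['eye'][2])/ray[...,2])[...,None]
    hsv=cv2.cvtColor(p,cv2.COLOR_RGB2HSV)
    m=((hsv[...,0]>10)&(hsv[...,0]<38)&(hsv[...,1]>90)&(hsv[...,2]>70)).astype(np.uint8)
    m[(P[...,0]<.44)|(P[...,0]>.7)|(P[...,1]<-.22)|(P[...,1]>.13)]=0
    n,l,st,c=cv2.connectedComponentsWithStats(cv2.morphologyEx(m,cv2.MORPH_CLOSE,np.ones((3,3),np.uint8)))
    return P,l,st,cloud(cam,d)
if __name__=='__main__':
  for cam in('top','side'):
    P,l,st,C=band(cam)
    for k in range(1,len(st)):
        if st[k,4]<100: continue
        q=P[l==k][:,:2]; print(cam,st[k],q.mean(0), 'depth z pctl',np.percentile(C[l==k][:,2],[5,50,95]))
        sgn=1 if q.mean(0)[0]<.54 else -1
        f=lambda x:np.hypot(*(q-x).T)-R
        r=least_squares(f,q.mean(0)+[sgn*.29,0],loss='soft_l1',f_scale=.004); c=r.x
        a=np.arctan2(q[:,1]-c[1],(q[:,0]-c[0])*(sgn)*-1); 
        print(' centre',c,'rms',f(c).std(),'ang ends',np.percentile(a,[.5,99.5]),'arc mm',np.ptp(np.percentile(a,[.5,99.5]))*300)
  D={}
  for cam in('top','side'):
    s=[np.array(r['at']) for r in tip_of(cam,'seam0') if r['score']>.3]
    s=np.array(sorted(s,key=lambda a:-a[1])); print(cam,len(s))
    if len(s)!=7: print(s); continue
    g=lambda x:np.concatenate([[x[0]-R*np.cos(x[2]+k*.035/R),x[1]-R*np.sin(x[2]+k*.035/R)]-s[k,:2] for k in range(7)])
    r=least_squares(g,[.78,0,-.1]); print(' seamfit c,a0',r.x,'rms',r.fun.std())
E
python3 fit.py
```

```text
top [305 180 107  28 560] [ 0.6032 -0.0226] depth z pctl [0.0146 0.0177 0.0203]
 centre [ 0.3183 -0.0853] rms 0.003310867386534387 ang ends [-0.1892  0.616 ] arc mm 241.5672485769213
top [312 219 109  28 580] [ 0.495  -0.0475] depth z pctl [0.0151 0.02   0.0248]
 centre [0.7799 0.0151] rms 0.0032057885150112765 ang ends [-0.619   0.1872] arc mm 241.8499457324259
side [319 165  13  51 263] [ 0.6035 -0.0177] depth z pctl [0.0162 0.0191 0.0215]
 centre [ 0.3202 -0.0871] rms 0.004160334353893805 ang ends [-0.1926  0.618 ] arc mm 243.16836569063975
side [354 164  15  53 279] [ 0.496  -0.0469] depth z pctl [0.0165 0.0205 0.0253]
 centre [0.7812 0.0104] rms 0.004316561836784475 ang ends [-0.6333  0.2035] arc mm 251.05349390406153
top 6
[[ 0.4794  0.0362  0.0196]
 [ 0.4808 -0.0341  0.0156]
 [ 0.4916 -0.0672  0.0177]
 [ 0.5068 -0.1012  0.0188]
 [ 0.5139 -0.131   0.02  ]
 [ 0.5375 -0.1629  0.0202]]
side 6
[[ 0.484   0.0298  0.0159]
 [ 0.4838 -0.0014  0.0209]
 [ 0.4813 -0.0338  0.0154]
 [ 0.4927 -0.0671  0.0163]
 [ 0.5171 -0.1306  0.0165]
 [ 0.5379 -0.1602  0.0212]]
```

View pics/side0.png

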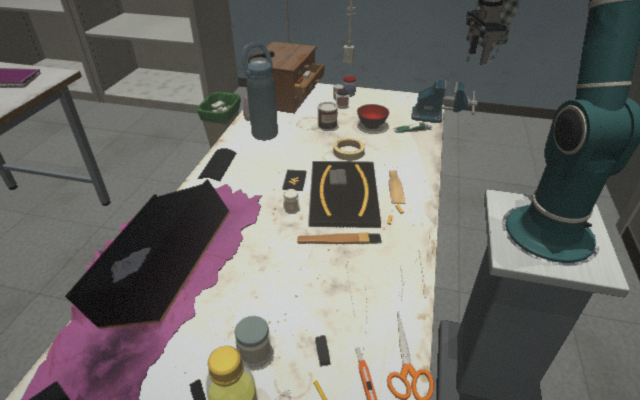

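```bash
cat >> h.py <<'E'
C0=np.array([.780,.0140]); A0=.0755
def pose(s,z):  # s: arc length (m) from seam0 towards seam6
    a=A0-s/.3; n=np.array([np.cos(a),-np.sin(a),0])
    p=np.array([C0[0]-.3*np.cos(a),C0[1]+.3*np.sin(a),z])
    return p,np.stack([[n[1],-n[0],0],[0,0,-1],n],1)
def F():
    f=[]
    for _ in range(4): f.append(env.sense()['wrist_force']); env.pause(.02)
    return np.mean(f,0)
E
python3 - <<'E'
from h import *
np.set_printoptions(precision=4,suppress=True)
effector.grasp(5)
env.reach(*pose(-.0175,.12))
env.movel(pose(-.0175,.035)[0],rate=.1); env.pause(.2)
f0=F(); s=env.sense(); print(s['t'],s['ee_pos'],s['joint_positions'],s['gripper_width'],f0)
z=.024
env.movel(pose(-.0175,z)[0],rate=.05)
while z>.0155:
    env.movel(pose(-.0175,z)[0],rate=.02); f=F()-f0
    print(round(z,4),env.sense()['ee_pos'][2],f)
    if f[2]>2.5: break
    z-=.0006
np.save('f0.npy',f0)
print(env.sense()['t'])
shot('top','c1',(120,290,230,480),3)
E
```

```text
6.55 [0.483  0.0539 0.0354] [ 0.3548  0.5842 -0.6549  2.084   0.5819  0.6583 -0.8285] 0.0006060416939782781 [-0.3528  0.314  -0.0676]
0.024 0.024116837032842675 [ 0.2403 -0.1033  0.1767]
0.0234 0.023406063992681834 [ 0.0472 -0.7811  0.203 ]
0.0228 0.022781572173905747 [ 0.507  -0.2801 -0.1454]
0.0222 0.022170193787977764 [ 0.4544 -0.6482  0.5158]
0.0216 0.02158591995563921 [ 0.7146 -0.1885 -0.1986]
0.021 0.020982577944309057 [-0.1177 -0.2552  0.0313]
0.0204 0.020383540455655696 [ 0.4506 -0.1438  0.1772]
0.0198 0.019780540240379202 [ 0.1226 -0.5468  0.3713]
0.0192 0.019199807883631927 [-0.0371 -0.5609 -0.2019]
0.0186 0.01867371983178008 [ 0.352  -0.6839  0.9495]
0.018 0.018605709961094532 [-1.3629 -1.1796  8.1646]
10.4
```

View pics/c1.png

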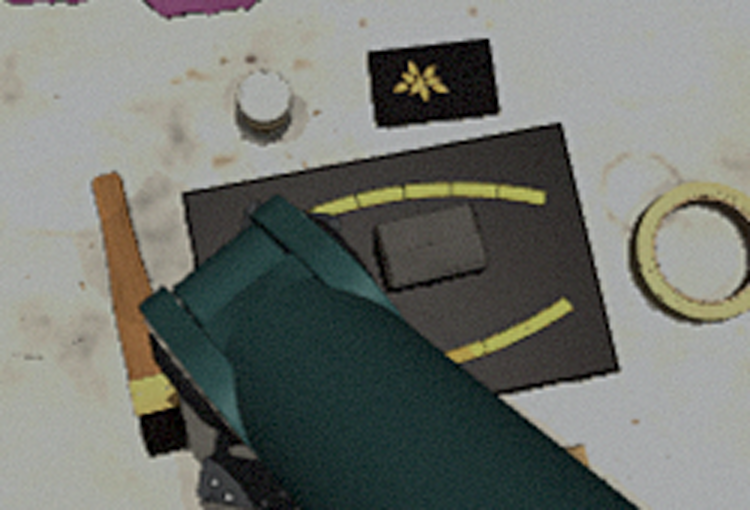

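Contact is at z = 18.6 mm, as expected for the laid slip, with about 12 N/mm stiffness. Now the stroke, at just under the contact height and with force checks.

```bash
python3 - <<'E'
from h import *
np.set_printoptions(precision=2,suppress=True)
f0=np.load('f0.npy'); z=.0184
env.movel(pose(-.0175,z)[0],rate=.02)
s=-.0175;k=0
while s<.219:
    s+=.005; k+=1
    p,Rm=pose(s,z); env.movel(p,Rm,rate=.03)
    f=env.sense()['wrist_force']-f0
    if k%2==0: print(round(s*1e3,1),f,round(env.sense()['ee_pos'][2]*1e3,2))
    if f[2]>14: z=min(z+.0003,.0193)
    elif f[2]<1.5: z=max(z-.0001,.0180)
    if np.hypot(f[0],f[1])>12 or f[2]>25: print('STOP',s,f); break
print(env.sense()['t'],z)
E
```

```text
-7.5 [1.13 2.09 4.66] 18.64
2.5 [0.18 3.77 5.54] 18.6
12.5 [0.15 2.32 6.78] 18.56
22.5 [0.6  2.94 6.82] 18.51
32.5 [0.34 3.26 7.47] 18.54
42.5 [0.03 4.06 6.61] 18.54
52.5 [0.42 4.07 7.93] 18.51
62.5 [-0.19  3.9   8.31] 18.51
72.5 [-0.1   4.44  8.22] 18.54
82.5 [-0.6   3.43  9.1 ] 18.55
92.5 [-0.82  3.2   9.41] 18.46
102.5 [-0.13  4.27  8.88] 18.53
112.5 [-1.34  3.74  9.56] 18.53
122.5 [-1.62  4.78  9.34] 18.48
132.5 [-1.64  5.07 11.04] 18.48
142.5 [-2.08  5.06 10.96] 18.52
152.5 [-2.08  4.91 11.35] 18.52
162.5 [-2.63  5.2  10.45] 18.46
172.5 [-3.62  5.35 12.06] 18.5
182.5 [-3.19  6.03 11.81] 18.52
192.5 [-3.05  4.99 10.79] 18.51
202.5 [-2.81  5.67 11.63] 18.45
212.5 [-3.67  4.78 11.22] 18.42
222.5 [-4.47  5.52 12.07] 18.43
25.9 0.0184
```

The stroke was smooth. I lift straight up, back away and check.

```bash
python3 - <<'E'
from h import *
p,R=pose(.2225,.15)
env.movel(p,rate=.1)
env.reach([.25,-.55,.25],R); env.pause(.3)
shot('top','end',(120,290,230,480),3); shot('side','ends',(140,240,280,420),5)
print(env.sense()['t'],env.sense()['wrist_force'])
for c,n in(('top','panel'),('top','sanding_block'),('side','panel')): print(n,[(np.round(r['at'],4),round(r['score'],2)) for r in tip_of(c,n)][:1])
from fit import band
for cam in('top','side'):
    D=[]
    for _ in range(12):
        P,l,st,C=band(cam); D.append(C)
    C=np.median(D,0); M=l>0; q=C[M]
    dx,dy=q[:,0]-C0[0],q[:,1]-C0[1]; s=(A0-np.arctan2(dy,-dx))*.3; ok=(abs(np.hypot(dx,dy)-.3)<.006)&(dx<-.2)
    for a in np.arange(-.035,.21,.0175):
        w=ok&(s>=a)&(s<a+.0175); print(cam,round(a*1e3,1),w.sum(),np.round(np.median(q[w,2])*1e3,2),end=' | ')
    w=(q[:,0]>.57); print('far band',np.median(q[w,2])*1e3)
E
python3 fit.py | grep -A1 '^top \['
```

```text
29.55 [0.17174234 0.69104806 0.0158282 ]
panel []
sanding_block [(array([ 0.5746, -0.0586,  0.017 ]), 0.93)]
panel [(array([ 0.5522, -0.0378,  0.0011]), 0.7)]
top -35.0 41 17.76 | top -17.5 40 17.98 | top 0.0 43 17.75 | top 17.5 40 17.61 | top 35.0 42 17.7 | top 52.5 42 17.58 | top 70.0 43 17.75 | top 87.5 43 17.74 | top 105.0 40 17.65 | top 122.5 41 17.52 | top 140.0 41 17.72 | top 157.5 39 17.69 | top 175.0 41 17.51 | top 192.5 39 17.56 | far band 17.593358607517818
side -35.0 19 18.99 | side -17.5 17 18.99 | side 0.0 18 19.08 | side 17.5 16 19.12 | side 35.0 17 18.76 | side 52.5 14 18.98 | side 70.0 16 18.81 | side 87.5 15 19.37 | side 105.0 14 18.99 | side 122.5 12 19.01 | side 140.0 16 19.01 | side 157.5 13 18.88 | side 175.0 12 18.87 | side 192.5 12 19.39 | far band 18.974901835881465
top [305 180 107  28 567] [ 0.6031 -0.0218] depth z pctl [0.0145 0.0177 0.0206]
 centre [ 0.3183 -0.0852] rms 0.003352807343940648 ang ends [-0.1897  0.6155] arc mm 241.57097272007633
top [312 219 109  28 580] [ 0.4947 -0.0469] depth z pctl [0.0139 0.0175 0.0206]
 centre [0.7799 0.0151] rms 0.0032169175041687342 ang ends [-0.6158  0.1872] arc mm 240.8952010198721
```

View pics/end.png

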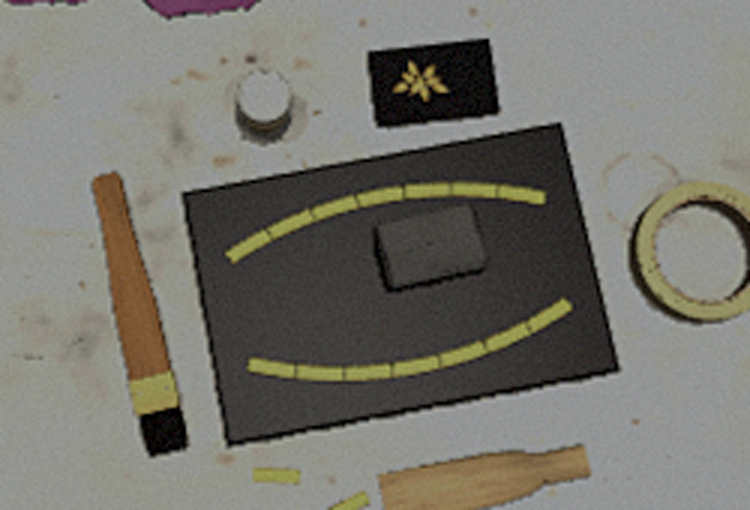

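View pics/ends.png

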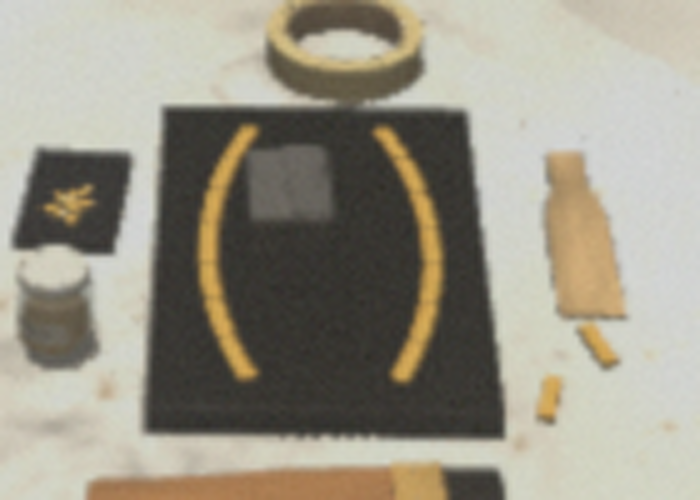

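Both views show the near band, crop px (250,365) to (570,305), evenly lit and flush. The panel outline and everything round it are at the same pixels as before.

```bash
python3 -c "
from h import *
workorder.finish_job()"
```

```text
the job is handed in; nothing more can be done
```

I laid all six slips in one stroke with closed fingertips, from the laid slip past the right-hand end. I then lifted clear, moved the hand away and handed the job in at about 31 s. During the stroke the downward force was about 5–12 N and the sideways force at most about 7 N.

**Flushness:** In both cameras the depth along the near band is even, within about 0.6 mm. It is level with the finished band: 17.5–18.0 mm against 17.6 mm from the top, and 18.8–19.4 mm against 19.0 mm from the side.

**Panel and other things:** The fitted positions of both bands, and so of the panel, changed by less than 1 mm. The sanding block reads within about 3 mm of before, which is within detector error. I checked the other things only by eye, and they look unmoved.

**Checks that failed or disagreed:**
- The network missed the panel in the last top view. The side view did find it, about 2.5 mm from its first reading, which is within its error.
- The two cameras disagree by about 1.3 mm in absolute height, which is within their calibration.

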